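# Pin the key cutter's guard open

### The arm

A 6-joint arm with a two-finger parallel gripper is mounted at the origin on the work surface. World frame = base frame: x ahead of the robot, y to its left, z up, the work surface at z = 0. Lengths are in mm, angles in rad, forces in N, time in s.
With the tool pointing down it reaches from about 300 to 775 mm from the base axis. Payload 14.6 kg.
Tool frame: the origin (TCP) lies on the front face of the gripper's body, between the roots of the fingers; the fingertips stand 97 mm ahead of it and the grasp point (between the pads) lies 78 mm ahead of it; z points along the fingers, y is the line along which they close (so a half turn about z gives the same grasp; the last joint's range is limited). The gripper opens to 94 mm and grips with 3 to 60 N. Pads are 16 mm wide; open, the fingers measure 119 mm over their backs; the gripper's body (75 mm by 177 mm) begins 78 mm behind the grasp point.
Start: joints at [-1.348, 0.3, 1.521, -0, 1.321, -0.067], TCP at [157.162, -527.058, 302.646] pointing down, gripper open.
Joint ranges: [-3.03, 3.03], [-0.79, 2.21], [0.23, 2.52], [-1.04, 4.18], [0, 3.07], [-2.55, 2.55]. Speed limits (rad/s): [2.22, 2.22, 2.57, 3.14, 3.14, 3.14].

### API

Orientations are given as [roll, pitch, yaw] about the fixed x, y, z axes, in that order (R = Rz(yaw) Ry(pitch) Rx(roll)).
In Python, from cell import * gives the robot as it stands.
- The arm moves only by the tool carry_out, never from a script. Its arguments are lists of equal length, an entry for each row: "slide": the shift along the world's x, y, z scaled (see below), a list of three; "dr": the turn, a rotation vector about the world's x, y, z scaled (see below), a list of three; "gripper": the opening in per cent of the stroke, from 0 (shut) to 100 (fully open). A call has 1 to 10 rows; each row is the pose to reach, as a shift and turn from the pose commanded when the call began, turning the shorter way round; what a row does not reach only later rows make up. The controller multiplies each number of a shift by 0.25 m and each number of a turn by 360 degrees. A row lasts 1/12 s, in which the tool goes at most 41.7 mm and 7.16 degrees, less where a joint would pass 70% of its speed; a pose out of reach is approached as far as the arm can. A call with a number of a shift or a turn outside -1 to 1 is refused whole. A call with a gripper value outside its range is refused whole. The fingers move at their own pace and stop on an object; "newtons" is the grip in N (left out, the last holds). Time passes only in rows, so rows that repeat a pose let the fingers close. It gives the time, the measured TCP pose, the force, the opening and the grip force at its end, in the units of the state.
- read_state(): the state, without advancing time (a new reading comes with each control period).
- camera(name): name is "scene" or "top" or "wrist"; returns the picture (480x640x3 uint8, red, green, blue); there is no depth.
- camera_model(name): a dict with "vfov" (degrees; the focal length in pixels is half the picture's height over the tangent of half this angle, whatever the lens; pixels are square), "cx", "cy" (the principal point, pixels), "k1" (the pictures are not rectified: a ray, as slopes to the right and down, at radius r is drawn at 1 + k1 r^2 times it, then the intrinsics apply), "R" (3x3) and "t" (3): a world point X has camera coordinates R X + t. Camera axes: x right, y down, z forward; pixel columns grow to the right and rows downward; lengths in mm; the calibration is good to about 2 mm. A picture is of the moment at which its call begins: read the wrist's pose just before it. camera_model takes no time and is no camera call; for the wrist camera it gives the pose at the moment of the call.
- sign_off(): hands the job in; it is judged then, once.
The state is a dict: "clock": time; "joints": joint angles; "qd": joint speeds; "effort": joint torques, N m; "eef_pos": TCP position; "eef_rot": TCP orientation; "wrist_force": force on the tool from outside, world axes, zero at the start; "moment": the same for the moment, N m; "finger_gap": finger opening in mm; "finger_force": force on a finger pad.
Only numpy, scipy, OpenCV 4.12 (cv2) and the standard library are available. Lean on these libraries where they do the work, as an engineer would, in place of code of your own. Each camera call takes 0.05 s, during which the arm holds its last target. There are 200 camera calls.

### The job

Lift the key cutter's clear guard by its red bar until it has passed its balance point and rests fully open by itself, then let go of it. Then lock it open: push the long orange-headed pin, from the outer right side, through both ears of the yellow yoke and the guard's eye trapped between them, until its head is home against the ear, and let go. Leave all the other things on the bench and on the machine where they are.

Things in the scene. Friction and masses are not known exactly. Their poses are not given: they have to be found in the camera images.
- cutter: Key cutting machine, fixed: grey deck 45 mm high, spanning x -130 to 170, y -180 to 180 mm about the origin (on the bench). x to its back, y to its left, z up. On it: motor housing with chrome knobs (x 92 to 168, y -70 to 100, up to z 205), two black bearing posts (x 60, y -85 and 115, up to z 150), low vices under the guard, the yoke at the right edge (see yoke_mouth).
- guard (a joint): Opening angle of the guard, rad: 0 = closed (level, to the front), 1.15 = fully open at its stop. It turns on a level shaft through guard_hinge along the machine's y. A steel counterweight disc at the shaft's left end (y 137 to 165 mm) makes it fall shut below about 0.5 rad and fall slowly open beyond. Lifting takes about 1 N at the bar.
- guard_hinge (a point): Point on the axis of the guard's shaft (cutter frame: x +60, y +20, z 130 mm), level with the middle of the red bar. Axes as the cutter's.
- guard_bar (a point): Middle of the guard's red round bar: 14 mm thick, along the machine's y, 122 mm free between two struts, 170 mm from guard_hinge. Closed, it is level with the hinge, in front of it (130 mm over the bench); opened by an angle a it is 170 cos a in front and 170 sin a above. The clear panel begins 55 mm behind the bar. Axes turn with the guard.
- yoke_mouth (a point): Mouth centre of the hole in the right ear's outer face (cutter frame 0, -167, 130 mm). Axes as the cutter's: the pin enters along +y. Yoke: two upright yellow ears, 36 mm wide, 9 mm thick, 16 mm apart, 16 mm holes, tops 18 mm over the hole's centre; 34 mm over both. The guard's 10 mm steel lug has a 17 mm eye, which stands between the ears in line with the holes only when the guard is fully open.
- pin_grip (a point): Centre of the orange-headed pin's head: a block 44 mm (along the pin, x) x 22 (y) x 30 (z). x points along the pin to its tip, z up as it lies. It lies on the head's flat underside, the pin level, its axis 15 mm over the bench. Whole pin 104 mm long, 165 g. Grip the head's middle, across its 22 mm.
- pin_shoulder (a point): On the pin's axis, where the shank meets the head's flat face, 22 mm from pin_grip. Axes as pin_grip. The steel shank is 12 mm thick and 60 mm long.
- pin_tip (a point): Tip of the orange-headed pin, on its axis, 82 mm from pin_grip. Its last 10 mm are conical, 5 mm wide at the end. Axes as pin_grip.
- short_pin_grip (a point): Bystander: centre of the head of a shorter, thinner pin with a blue head of the same size (44 x 22 x 30 mm); shank 8 mm thick, 35 mm long, along x. Too short for this yoke.
- padlock_mid (a point): Bystander: middle of a brass padlock lying flat, 81 x 50 x 24 mm, 12 mm over the bench; shackle to +x.
- lock_cylinder_mid (a point): Bystander: middle of a brass lock cylinder lying along its x, 66 x 22 x 33 mm; 16 mm over the bench.
- oil_bottle_mid (a point): Bystander: middle of a yellow oil bottle, 52 mm wide, 140 mm high, 70 mm over the bench.
- key_mid (a point): Bystander: a loose brass key, 60 x 24 x 4 mm, lying on the machine's deck near its right front corner.
- screwdriver_mid (a point): Bystander: middle of a green-handled screwdriver lying along its x, 190 mm long, 26 mm thick.
- blank_cup_mid (a point): Bystander: middle of a black cup, 72 mm wide, 75 mm high.
Things that resemble listed ones, but are neither listed nor needed, are in the scene too. Of the things that look like the part that bears pin_grip, take the one that is farthest to the robot's left at the start.

How it is judged (in metres and radians):
On the way:
1. The guard rests fully open by itself (joint above 1.10 rad, at rest) with the gripper off it (value of joint guard above 1.1 rad and velocity of joint guard below 0.1 rad/s and contact force between the fingers and anything else below 0.3 N), for 0.2 s.
At the end, for the whole second after the job is handed in: Guard still and fully open (over 1.10 rad). Orange-headed pin through both ears and the eye: shoulder within 5 mm of the right ear's outer face and 6 mm of the hole's centre, tip over 45 mm inside the mouth, axis within 0.15 rad of the holes' line (value of joint guard above 1.1 rad and y of pin_shoulder in the frame of yoke_mouth between -0.005 and 0.005 m and x of pin_shoulder in the frame of yoke_mouth between -0.006 and 0.006 m and z of pin_shoulder in the frame of yoke_mouth between -0.006 and 0.006 m and y of pin_tip in the frame of yoke_mouth above 0.045 m and angle between the x axis of pin_tip and the y axis of yoke_mouth, either way round below 0.15 rad and velocity of joint guard below 0.03 rad/s); the robot touches nothing.
It fails at once if another thing is moved by more than 30 mm (distance of any of short_pin_grip, padlock_mid, lock_cylinder_mid, oil_bottle_mid, key_mid, screwdriver_mid, blank_cup_mid from where it was at the start of the episode above 0.03 m).
It also fails if it takes over 64 s, if anything falls off the work surface, if the arm or the gripper's body presses on something with over 40 N, if the wrist force passes 120 N, or if a joint passes its speed limit or range.

## Working session

There is one attempt and no reset: what is moved stays moved. The work goes in short steps, Python scripts to look and compute and a tool call to move; the robot and the scene stay as the last step left them, time stands still between calls to the robot, and variables do not carry over. Pictures are saved under pics/ and viewed, at most 10 in all, crops included, and the job is handed in when it is done.

Besides the shell and the picture viewer there is one more tool, called after "Emit:" as name(argument=value, ...) on one line, values as JSON. carry_out: Moves the arm, as the interface text tells. Its arguments: {"type":"object","properties":{"slide":{"type":"array","items":{"type":"array","items":{"type":"number","minimum":-1,"maximum":1}}},"dr":{"type":"array","items":{"type":"array","items":{"type":"number","minimum":-1,"maximum":1}}},"gripper":{"type":"array","items":{"type":"number"}},"newtons":{"type":"number"}},"required":["slide","dr","gripper"]}

```bash
ls; mkdir -p pics
python3 - <<'E'
from cell import *
import cv2
print(read_state())
for n in ("scene","top"):
    cv2.imwrite(f"pics/{n}0.png",camera(n)[:,:,::-1]); print(n,camera_model(n))
E
```

```text
pics
{'clock': 0.0, 'joints': array([-1.34761662e+00,  3.00485754e-01,  1.52159854e+00,  3.12607785e-05,
        1.32071552e+00, -6.66141065e-02]), 'qd': array([-0.00039449, -0.00093776,  0.00086575,  0.00060852, -0.00046689,
        0.00030704]), 'effort': array([-1.72540811e-03, -5.31804442e+01, -3.52737522e+01,  7.07967044e-02,
        2.44221976e-02, -7.93888876e-05]), 'eef_pos': array([ 157.12491234, -526.91414533,  302.07084482]), 'eef_rot': array([-3.14039019e+00, -1.10565977e-04,  2.89785995e-01]), 'wrist_force': array([0.05646863, 0.35364134, 0.25149165]), 'moment': array([0.0189644 , 0.04159727, 0.00039469]), 'finger_force': 0.0, 'finger_gap': 94.30786758782506}
scene {'vfov': 43.5722055865986, 'cx': 327.63356663274294, 'cy': 225.99473213667773, 'k1': -0.0886236727422494, 'R': array([[ 0.61255372,  0.79031168, -0.01361581],
       [ 0.63819236, -0.50466583, -0.58139737],
       [-0.46635657,  0.34744762, -0.81350581]]), 't': array([-284.66353941, -217.94390071, 2241.07798235])}
top {'vfov': 45.24915992997141, 'cx': 317.2893203060202, 'cy': 241.29308770788734, 'k1': -0.12371686827338597, 'R': array([[ 1.55486393e-02, -9.99878903e-01, -6.47048787e-04],
       [-9.94118728e-01, -1.53896958e-02, -1.07196605e-01],
       [ 1.07173666e-01,  2.31000467e-03, -9.94237632e-01]]), 't': array([  -5.56411532,  468.28733744, 1455.40107478])}
```

View pics/top0.png

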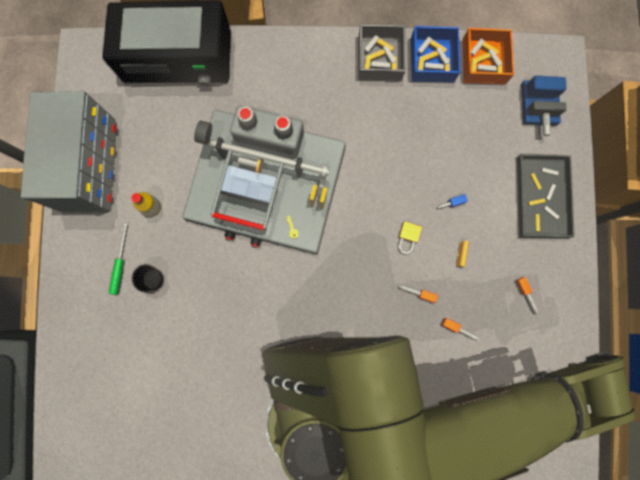

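View pics/scene0.png

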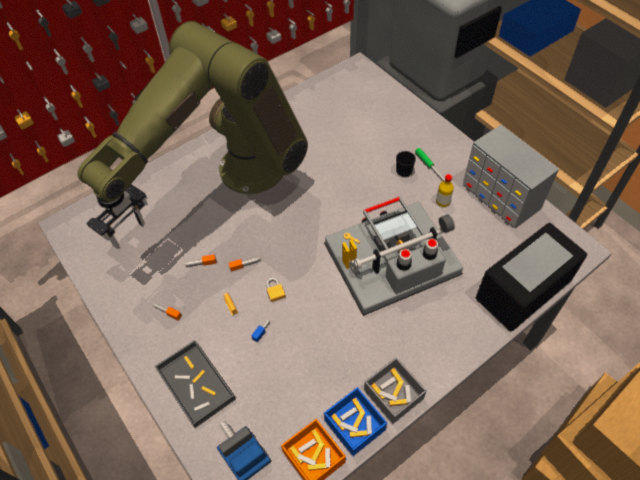

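The top view shows the cutter around (265,180) with its red bar at (240,221) and yoke at (317,193). The leftmost orange pin has its head at (429,296) and its tip at (400,288), pointing left. The scene view shows the same pin with its head at (238,265) and tip at (260,260). I'll enlarge both.

Run:
```python
import cv2,numpy as np
a=cv2.imread("pics/top0.png");b=cv2.imread("pics/scene0.png")
R=lambda i,x,y,w,h,s:cv2.resize(i[y:y+h,x:x+w],None,fx=s,fy=s,interpolation=cv2.INTER_CUBIC)
c=np.zeros((600,800,3),np.uint8)
c[:480,:510]=R(a,180,95,170,160,3)   # top machine
c[480:600,:240]=R(a,390,275,60,30,4)   # pin top
cv2.imwrite("pics/c1.png",c)
d=np.zeros((600,800,3),np.uint8)
d[:420,:560]=R(b,320,190,140,105+0,4)
d[420:600,:540]=R(b,180,245,90,30,6)
cv2.imwrite("pics/c2.png",np.hstack([d[:,:600]]))
```

```text
(no output)
```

View pics/c1.png

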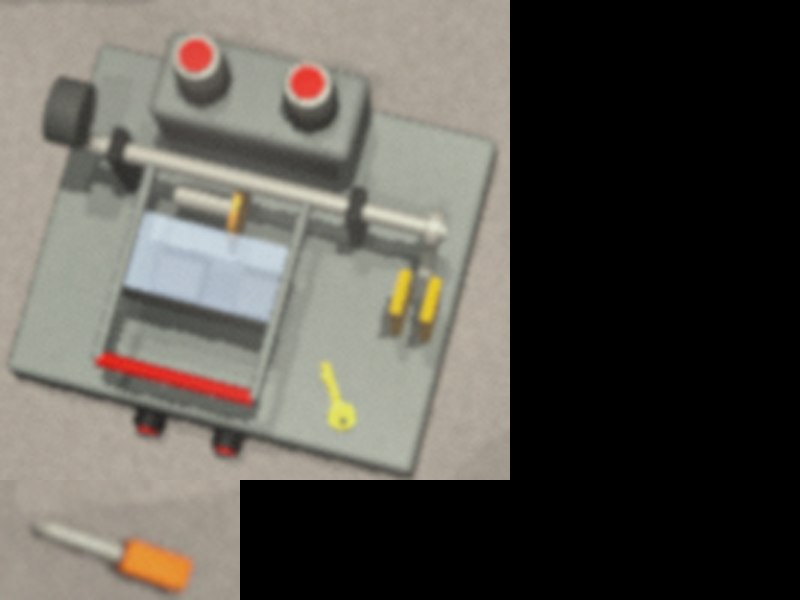

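View pics/c2.png

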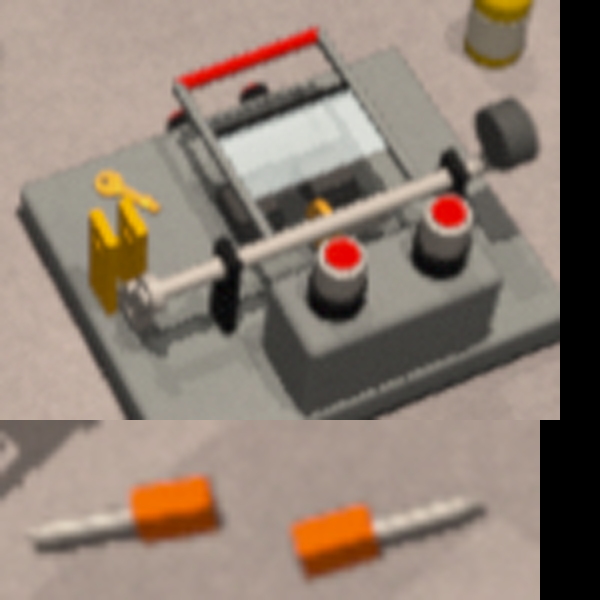

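Crop 1 (top) shows the deck corners at crop (100,47), (497,143), (412,466) and (12,368), and the red bar's ends at (97,361) and (252,398). The pin's tip is at (36,527), its shoulder at (122,553) and its head at (155,566). In crop 2 (scene), the bar's ends are at (182,82) and (317,36) and the front-right deck corner is at (22,190). The wanted pin is the right one, with tip (480,508), shoulder (375,528) and head (336,540).

```bash
cat > h.py <<'E'
import numpy as np
from scipy.optimize import least_squares
def proj(m,X):
    c=np.asarray(X,float)@np.asarray(m["R"]).T+m["t"]; s=c[:,:2]/c[:,2:]
    s=s*(1+m["k1"]*(s**2).sum(1,keepdims=True)); f=240/np.tan(np.radians(m["vfov"]/2))
    return s*f+[m["cx"],m["cy"]]
def tf(p,P):  # p=x,y,yaw
    c,s=np.cos(p[2]),np.sin(p[2]); P=np.asarray(P,float)
    return np.c_[p[0]+c*P[:,0]-s*P[:,1],p[1]+s*P[:,0]+c*P[:,1],P[:,2]]
def uncrop(uv,s,off): return (np.asarray(uv,float)+.5)/s-.5+off
def fit(obs,x0):   # obs: list of (model,P,uv)
    f=lambda p:np.concatenate([(proj(m,tf(p,P))-uv).ravel() for m,P,uv in obs])
    return least_squares(f,x0,loss="soft_l1",x_scale=[100,100,1])
E
python3 - <<'E'
from cell import *; from h import *
T,S=camera_model("top"),camera_model("scene")
mt=(T,[[170,180,45],[170,-180,45],[-130,-180,45],[-130,180,45],[-110,20,130]],uncrop([[100,47],[497,143],[412,466],[12,368],[174.5,379.5]],3,[180,95]))
ms=(S,[[-130,-180,45],[-110,20,130]],uncrop([[22,190],[249.5,59]],4,[320,190]))
pt=(T,[[82,0,15],[22,0,15],[0,0,22]],uncrop([[36,47],[122,73],[155,86]],4,[390,275]))
ps=(S,[[82,0,15],[22,0,15],[0,0,22]],uncrop([[480,88],[375,108],[336,120]],6,[180,245]))
for nm,o,x0 in(("mach",[mt,ms],[600,100,-.3]),("mt",[mt],[600,100,-.3]),("pin",[pt,ps],[350,-250,1.8]),("pt",[pt],[350,-250,1.8]),("ps",[ps],[350,-250,1.8])):
    r=fit(o,x0); print(nm,r.x.round(3),r.fun.round(1))
    if nm=="mach": print(tf(r.x,[[-110,20,130],[60,20,130],[0,-167,130],[-9,20,285]]).round(1))
E
```

```text
mach [ 6.06378e+02  1.47175e+02 -2.35000e-01] [-0.5 -2.   0.1 -1.6 -0.2  2.3 -2.7  0.3  0.4 -0.5 -2.  -0.8 -1.2  0.6]
[[504.  192.2 130. ]
 [669.4 152.7 130. ]
 [567.5 -15.2 130. ]
 [602.3 168.7 285. ]]
mt [ 6.05158e+02  1.46460e+02 -2.36000e-01] [-0.1 -1.6  0.5 -1.1  0.   2.9 -2.5  0.7  0.6 -0.1]
pin [ 332.683 -284.993    1.243] [-0.8 -1.3 -0.4  0.  -0.1 -0.4 -0.9 -1.  -0.9  0.8 -1.2 -0.4]
pt [ 332.1   -286.456    1.268] [-0.5 -0.3  0.1  0.5  0.4 -0.2]
ps [ 334.321 -282.535    1.204] [ 0.2 -0.3  0.   1.  -0.3 -0.5]
```

Emit:
carry_out(slide=[[0.69,0.97,0.2],[0.69,0.97,0.2],[0.69,0.97,0.2],[0.69,0.97,0.2],[0.69,0.97,0.2],[0.69,0.97,0.2],[0.69,0.97,0.2],[0.69,0.97,0.2],[0.69,0.97,0.2],[0.69,0.97,0.2]], dr=[[0,0,0.1665],[0,0,0.1665],[0,0,0.1665],[0,0,0.1665],[0,0,0.1665],[0,0,0.1665],[0,0,0.1665],[0,0,0.1665],[0,0,0.1665],[0,0,0.1665]], gripper=[45,45,45,45,45,45,45,45,45,45])

```text
clock: 0.93
eef_pos: [330.1, -283.8, 352.7]
eef_rot: [3.141, 0.0, 1.34]
wrist_force: [-0.7, -0.9, -0.9]
finger_gap: 42.6
finger_force: 0.0
```

```bash
cat > look.py <<'E'
import sys,json,cv2; from cell import *; from h import *
n=sys.argv[1]; s=read_state(); m=camera_model("wrist"); im=camera("wrist")
cv2.imwrite(f"pics/{n}.png",im[:,:,::-1]); json.dump({k:np.asarray(v).tolist() for k,v in m.items()},open(f"pics/{n}.json","w"))
print(s["clock"],s["eef_pos"].round(1),s["eef_rot"].round(3),s["finger_gap"],s["wrist_force"].round(2)); print("cam pos",(-np.asarray(m["R"]).T@m["t"]).round(0),np.asarray(m["R"])[2].round(2))
E
python3 look.py w1
```

```text
0.9333 [ 330.1 -283.8  352.7] [3.141 0.    1.34 ] 42.64489276186574 [-0.69 -0.92 -0.88]
cam pos [ 347. -209.  434.] [-0.06 -0.26 -0.96]
```

Emit:
carry_out(slide=[[0.34,0.79,0.14],[0.34,0.79,0.14],[0.34,0.79,0.14],[0.34,0.79,0.14],[0.34,0.79,0.14],[0.34,0.79,0.14]], dr=[[0,0,0],[0,0,0],[0,0,0],[0,0,0],[0,0,0],[0,0,0]], gripper=[45,45,45,45,45,45])

```text
clock: 1.48
eef_pos: [415.8, -83.7, 388.4]
eef_rot: [3.141, -0.001, 1.336]
wrist_force: [0.5, -0.2, -0.0]
finger_gap: 42.4
finger_force: 0.0
```

Emit:
carry_out(slide=[[0.34,0.79,0.14],[0.34,0.79,0.14],[0.34,0.79,0.14],[0.34,0.79,0.14],[0.34,0.79,0.14],[0.34,0.79,0.14],[0.34,0.79,0.14]], dr=[[0,0,0],[0,0,0],[0,0,0],[0,0,0],[0,0,0],[0,0,0],[0,0,0]], gripper=[45,45,45,45,45,45,45])

```text
clock: 2.07
eef_pos: [500.5, 111.7, 421.9]
eef_rot: [-3.14, 0.0, 1.336]
wrist_force: [-0.2, -1.2, -0.1]
finger_gap: 41.8
finger_force: 0.0
```

```bash
python3 look.py w2
python3 - <<'E'
import cv2,numpy as np
a=cv2.imread("pics/w1.png");b=cv2.imread("pics/w2.png")
# outline where the pin is expected
import json; from h import *
m=json.load(open("pics/w1.json")); print(proj(m,tf([332.7,-285,1.243],[[0,0,30],[22,0,15],[82,0,15]])).round())
m=json.load(open("pics/w2.json")); print(proj(m,tf([606.4,147.2,-.235],[[-110,20,130],[0,-167,130],[-130,-180,45]])).round())
E
```

```text
2.0667 [500.5 111.7 421.9] [-3.14   0.     1.336] 41.79030137906826 [-0.22 -1.16 -0.13]
cam pos [518. 186. 503.] [-0.06 -0.26 -0.96]
[[323. 202.]
 [325. 177.]
 [331. 113.]]
[[302. 115.]
 [420. 319.]
 [290. 296.]]
```

View pics/w2.png

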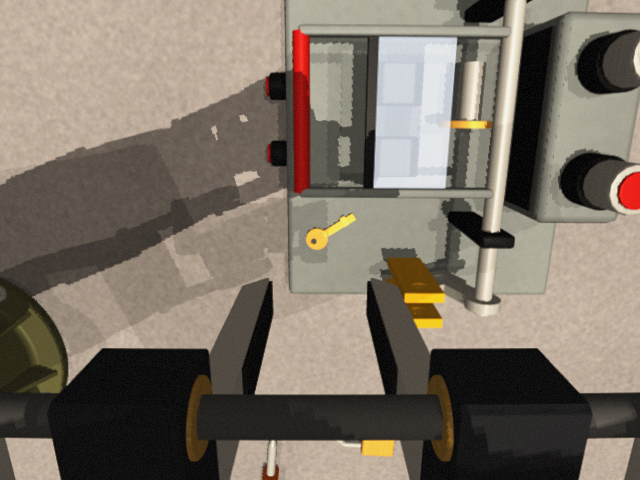

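View pics/w1.png

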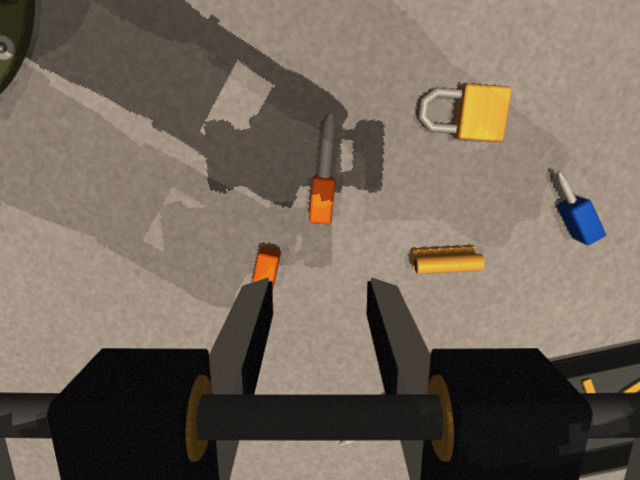

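In w2 the red bar runs from (302,30) to (302,191). The deck's right corners are at (290,293) and (547,293), and the ear tops are near (428,298) and (427,322). In w1 the wanted pin has its tip at (330,114), its shoulder at (324,177) and its head at about (321,202). I'll refit with these.

```bash
cat > fit2.py <<'E'
from cell import *; from h import *; import json
W=lambda n:json.load(open(f"pics/{n}.json"))
T,S=camera_model("top"),camera_model("scene")
mt=(T,[[-110,20,130]],uncrop([[174.5,379.5]],3,[180,95]))
mw=(W("w2"),[[-110,20,130],[-130,-180,45],[170,-180,45],[-18,-167,148],[18,-167,148],[18,-133,148]],[[302,110.5],[290,293],[547,293],[412,326],[442,326],[443,294]])
pt=(T,[[82,0,15],[22,0,15],[0,0,22]],uncrop([[36,47],[122,73],[155,86]],4,[390,275]))
pw=(W("w1"),[[82,0,15],[22,0,15],[-22,11,30],[-22,-11,30]],[[330,114],[324,177],[310,223],[331,223]])
for nm,o,x0 in(("mach",[mt,mw],[600,100,-.3]),("mw",[mw],[600,100,-.3]),("pin",[pt,pw],[350,-250,1.2]),("pw",[pw],[350,-250,1.2])):
    r=fit(o,x0); print(nm,r.x.round(3),r.fun.round(1))
    if nm[0]=="m": print(tf(r.x,[[-110,20,130],[60,20,130],[0,-167,130],[-9,20,285]]).round(1))
E
python3 fit2.py
```

```text
mach [ 6.06572e+02  1.49090e+02 -2.41000e-01] [-0.6 -0.8 -0.2  1.1 -1.7  0.6  0.7  1.7 -9.  -0.4  0.3 -0.3  2.6 -2.8]
[[504.5 194.8 130. ]
 [669.6 154.2 130. ]
 [566.7 -13.1 130. ]
 [602.6 170.7 285. ]]
mw [ 6.06720e+02  1.49123e+02 -2.42000e-01] [ 0.   0.9 -1.7  0.4  0.6  1.8 -9.  -0.5  0.3 -0.3  2.6 -2.9]
[[504.7 194.9 130. ]
 [669.8 154.2 130. ]
 [566.7 -13.  130. ]
 [602.8 170.7 285. ]]
pin [ 332.294 -285.065    1.254] [-0.9 -0.8 -0.4  0.3 -0.1 -0.3 -0.2 -0.8  0.2 -0.1 -1.   0.4  0.7  2.2]
pw [ 332.357 -284.878    1.254] [-0.1 -1.   0.2 -0.3 -1.   0.2  0.7  2.1]
```

Emit:
carry_out(slide=[[0.02,0.34,0],[0.02,0.34,0],[0.02,0.34,-0.1],[0.02,0.34,-0.4],[0.02,0.34,-0.4],[0.02,0.34,-0.6],[0.02,0.34,-0.7],[0.02,0.34,-0.8],[0.02,0.34,-0.86],[0.02,0.34,-0.86]], dr=[[0,0,0],[0,0,0],[0,0,0],[0,0,0],[0,0,0],[0,0,0],[0,0,0],[0,0,0],[0,0,0],[0,0,0]], gripper=[45,45,45,45,45,45,45,45,45,45])

```text
clock: 2.95
eef_pos: [503.7, 193.0, 204.4]
eef_rot: [-3.137, 0.003, 1.333]
wrist_force: [-0.7, -0.5, -0.2]
finger_gap: 42.7
finger_force: 0.0
```

Emit:
carry_out(slide=[[0,0,0],[0,0,0],[0,0,0],[0,0,0],[0,0,0],[0,0,0]], dr=[[0,0,0],[0,0,0],[0,0,0],[0,0,0],[0,0,0],[0,0,0]], gripper=[5,5,5,5,5,5], newtons=6)

```text
clock: 3.45
eef_pos: [504.6, 195.5, 208.4]
eef_rot: [3.141, -0.0, 1.336]
wrist_force: [-4.0, -1.4, 6.5]
finger_gap: 13.4
finger_force: 6.0
```

Emit:
carry_out(slide=[[0.002,0,0.05],[0.007,-0.002,0.1],[0.017,-0.004,0.15],[0.03,-0.007,0.2],[0.046,-0.011,0.25],[0.066,-0.016,0.296],[0.089,-0.022,0.341],[0.115,-0.028,0.384]], dr=[[0,0,0],[0,0,0],[0,0,0],[0,0,0],[0,0,0],[0,0,0],[0,0,0],[0,0,0]], gripper=[5,5,5,5,5,5,5,5])

```text
clock: 4.12
eef_pos: [532.5, 188.7, 304.7]
eef_rot: [-3.139, 0.001, 1.337]
wrist_force: [-11.7, 0.4, 6.9]
finger_gap: 15.0
finger_force: 6.0
```

Emit:
carry_out(slide=[[0.04,-0.01,0.054],[0.085,-0.021,0.104],[0.134,-0.033,0.149],[0.188,-0.046,0.188],[0.234,-0.058,0.216],[0.234,-0.058,0.216],[0.234,-0.058,0.216]], dr=[[0,0,0],[0,0,0],[0,0,0],[0,0,0],[0,0,0],[0,0,0],[0,0,0]], gripper=[5,5,5,5,5,5,5])

```text
clock: 4.7
eef_pos: [592.0, 174.0, 358.8]
eef_rot: [3.14, -0.001, 1.336]
wrist_force: [-4.1, 0.1, 8.1]
finger_gap: 13.5
finger_force: 6.0
```

Emit:
carry_out(slide=[[0,0,0],[0,0,0],[0,0,0],[0,0,0],[0,0,0],[0,0,0],[0,0,0]], dr=[[0,0,0],[0,0,0],[0,0,0],[0,0,0],[0,0,0],[0,0,0],[0,0,0]], gripper=[50,60,60,60,60,60,60])

```text
clock: 5.28
eef_pos: [591.9, 174.0, 357.5]
eef_rot: [-3.141, 0.0, 1.336]
wrist_force: [0.2, -0.2, -0.6]
finger_gap: 55.0
finger_force: 0.0
```

```bash
python3 look.py w3
```

```text
5.2833 [591.9 174.  357.5] [-3.141  0.     1.336] 54.994940242558904 [ 0.2  -0.19 -0.61]
cam pos [610. 249. 439.] [-0.06 -0.26 -0.96]
```

Emit:
carry_out(slide=[[0,0,0.15],[0,0,0.3],[0,0,0.4],[0,0,0.4],[0,0,0.4],[0,0,0.4],[0,0,0.4]], dr=[[0,0,0],[0,0,0],[0,0,0],[0,0,0],[0,0,0],[0,0,0],[0,0,0]], gripper=[60,60,60,60,60,60,60])

```text
clock: 5.92
eef_pos: [591.9, 173.9, 456.0]
eef_rot: [-3.139, 0.001, 1.336]
wrist_force: [-0.3, -0.2, -0.2]
finger_gap: 56.0
finger_force: 0.0
```

Emit:
carry_out(slide=[[-0.52,-0.92,0],[-0.52,-0.92,0],[-0.52,-0.92,0],[-0.52,-0.92,0],[-0.52,-0.92,0],[-0.52,-0.92,0],[-0.52,-0.92,0],[-0.52,-0.92,0],[-0.52,-0.92,0]], dr=[[0,0,0],[0,0,0],[0,0,0],[0,0,0],[0,0,0],[0,0,0],[0,0,0],[0,0,0],[0,0,0]], gripper=[60,60,60,60,60,60,60,60,60])

```text
clock: 6.67
eef_pos: [461.8, -56.3, 457.2]
eef_rot: [-3.141, -0.0, 1.334]
wrist_force: [0.5, 0.0, 0.1]
finger_gap: 56.3
finger_force: 0.0
```

```bash
python3 look.py w4
python3 - <<'E'
import cv2,numpy as np; from cell import *
a=camera("top")[:,:,::-1];b=camera("scene")[:,:,::-1]
R=lambda i,x,y,w,h,s:cv2.resize(np.ascontiguousarray(i[y:y+h,x:x+w]),None,fx=s,fy=s,interpolation=cv2.INTER_CUBIC)
cv2.imwrite("pics/c3.png",np.vstack([np.hstack([R(a,180,95,133,100,3),R(b,320,190,133,100,3)]),np.hstack([cv2.imread("pics/w4.png")[:400:,:399],cv2.imread("pics/w4.png")[:400,241:]])[:300]]))
E
```

```text
6.6667 [461.8 -56.3 457.2] [-3.141 -0.     1.334] 56.32557266315212 [0.47 0.03 0.13]
cam pos [480.  18. 538.] [-0.06 -0.26 -0.96]
```

View pics/c3.png

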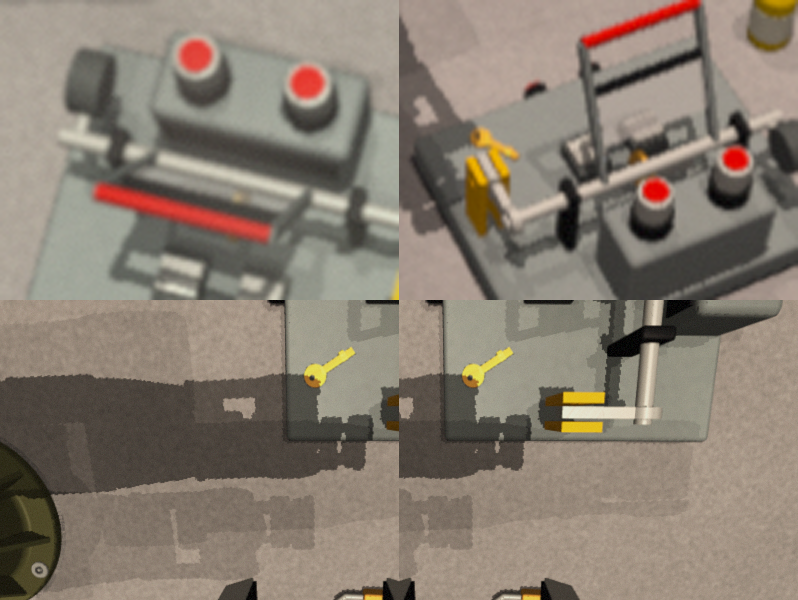

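The c3 view shows the guard standing fully open with its lug inside the yoke. In w4 coordinates the deck's right corners are at (287,139) and (550,139). The right ear's top outer edge is at (404–446,132) and the left ear's outer edge is at v=92. I'll refine the yoke pose.

Run:
```python
from h import *; import json,cv2
W=lambda n:json.load(open(f"pics/{n}.json"))
mw=(W("w2"),[[-110,20,130],[18,-167,148]],[[302,110.5],[442,326]])
# yellow extents in w4
im=cv2.imread("pics/w4.png"); hsv=cv2.cvtColor(im,cv2.COLOR_BGR2HSV)
mask=cv2.inRange(hsv,(18,150,190),(32,255,255))[85:140,395:460]; ys,xs=np.nonzero(mask); print(xs.min()+395,xs.max()+396,ys.min()+85,ys.max()+86)
for r in (95,98,125,128,130): 
    x=np.nonzero(mask[r-85])[0]; print(r,x.min()+395,x.max()+395)
c=np.nonzero(mask[:,425-395])[0]+85; print(c)
m4=(W("w4"),[[-18,-167,148],[18,-167,148],[18,-133,148],[-18,-133,148],[-130,-180,45],[170,-180,45]],[[xs.min()+395,132],[446,132],[446,92],[xs.min()+395,92],[287,139],[550,139]])
for o in ([m4],[mw,m4]):
    r=fit(o,[600,100,-.3]); print(r.x.round(3),r.fun.round(1),tf(r.x,[[0,-167,130]]).round(1))
```

```text
404 447 92 132
95 406 445
98 405 445
125 404 443
128 404 443
130 404 443
[ 92  93  94  95  96  97  98  99 100 101 102 122 123 124 125 126 127 128
 129 130 131]
[ 6.03697e+02  1.48112e+02 -2.26000e-01] [-0.5  0.  -1.9 -0.3  0.5 -0.6  1.  -0.3 -0.9  3.   1.9  0.8] [[566.2 -14.6 130. ]]
[ 6.06332e+02  1.47978e+02 -2.43000e-01] [-0.1  2.3 -0.   0.9 -0.7 -0.9 -2.1 -0.5  1.  -0.8  1.5 -1.3 -1.2  0.6
  1.3  2.8] [[566.2 -14.1 130. ]]
```

Emit:
carry_out(slide=[[-0.518,-0.916,-0.1],[-0.518,-0.916,-0.2],[-0.518,-0.916,-0.3],[-0.518,-0.916,-0.4],[-0.518,-0.916,-0.5],[-0.518,-0.916,-0.6],[-0.518,-0.916,-0.7],[-0.518,-0.916,-0.8],[-0.518,-0.916,-0.9],[-0.518,-0.916,-0.9]], dr=[[0,0,-0.013],[0,0,-0.013],[0,0,-0.013],[0,0,-0.013],[0,0,-0.013],[0,0,-0.013],[0,0,-0.013],[0,0,-0.013],[0,0,-0.013],[0,0,-0.013]], gripper=[50,50,50,50,50,50,50,50,50,50])

```text
clock: 7.65
eef_pos: [331.1, -284.0, 227.0]
eef_rot: [-3.134, -0.004, 1.254]
wrist_force: [-0.2, 0.6, -0.7]
finger_gap: 47.2
finger_force: 0.0
```

Emit:
carry_out(slide=[[0,0,-0.1],[0,0,-0.2],[0,0,-0.3],[0,0,-0.4],[0,0,-0.46],[0,0,-0.5],[0,0,-0.53],[0,0,-0.53],[0,0,-0.53]], dr=[[0,0,0],[0,0,0],[0,0,0],[0,0,0],[0,0,0],[0,0,0],[0,0,0],[0,0,0],[0,0,0]], gripper=[50,50,50,50,50,50,50,50,50])

```text
clock: 8.4
eef_pos: [333.0, -285.2, 100.9]
eef_rot: [3.141, 0.0, 1.255]
wrist_force: [-0.1, 0.8, -0.1]
finger_gap: 47.1
finger_force: 0.0
```

```bash
python3 look.py w5
```

```text
8.4 [ 333.  -285.2  100.9] [3.141 0.    1.255] 47.116921233766206 [-0.08  0.77 -0.08]
cam pos [ 357. -212.  182.] [-0.08 -0.26 -0.96]
```

Emit:
carry_out(slide=[[0,0,0],[0,0,0],[0,0,0],[0,0,0],[0,0,0],[0,0,0]], dr=[[0,0,0],[0,0,0],[0,0,0],[0,0,0],[0,0,0],[0,0,0]], gripper=[5,5,5,5,5,5], newtons=30)

```text
clock: 8.95
eef_pos: [332.5, -285.2, 100.4]
eef_rot: [3.141, 0.0, 1.254]
wrist_force: [-1.2, 0.9, 5.4]
finger_gap: 21.9
finger_force: 30.0
```

Emit:
carry_out(slide=[[0,0,0.1],[0,0,0.2],[0,0,0.3],[0,0,0.4],[0,0,0.5],[0,0,0.6],[0,0,0.6]], dr=[[0,0,0.005],[0,0,0.01],[0,0,0.0125],[0,0,0.0125],[0,0,0.0125],[0,0,0.0125],[0,0,0.0125]], gripper=[5,5,5,5,5,5,5])

```text
clock: 9.53
eef_pos: [333.2, -285.8, 254.2]
eef_rot: [3.136, 0.003, 1.333]
wrist_force: [-0.5, -0.3, -1.3]
finger_gap: 21.8
finger_force: 30.0
```

```bash
python3 look.py w6
```

```text
9.5333 [ 333.2 -285.8  254.2] [3.136e+00 3.000e-03 1.333e+00] 21.758800210727426 [-0.46 -0.31 -1.28]
cam pos [ 351. -211.  335.] [-0.06 -0.27 -0.96]
```

View pics/w6.png

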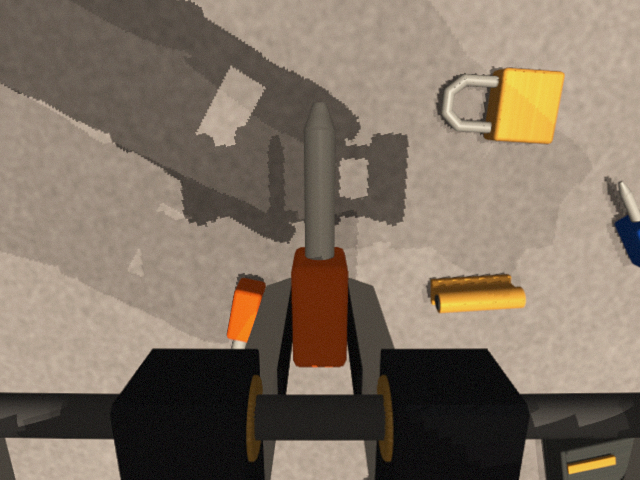

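The pin is held with its tip at (320,103), its shoulder at about (320,257) and its shank level and straight. I'll check this against the assumed in-hand pose.

Run:
```python
from h import *; import json
from scipy.spatial.transform import Rotation as Ro
m=json.load(open("pics/w6.json"))
p=np.array([333.2,-285.8,254.2]); R=Ro.from_euler("xyz",[3.136,.003,1.333]).as_matrix()
pr=lambda P:proj(m,np.array(P)@R.T+p).round(1)
print(pr([[82,0,85.4],[22,0,85.4],[22,11,70.4],[22,-11,70.4],[-22,11,70.4],[-22,-11,70.4],[72,6,85.4],[72,-6,85.4]]))
def f(q): # dx, lateral, height, pitch,yaw
    P=np.array([[82,0,0],[22,0,-6],[22,11,-15],[22,-11,-15],[72,6,0],[72,-6,0]])@Ro.from_euler("yz",[q[3],q[4]]).as_matrix().T+[q[0],q[1],q[2]]
    uv=np.array([[320,102],[320,257],[348,250],[292,250],[335,129],[305,129]])
    r=(proj(m,P@R.T+p)-uv); return np.r_[r.ravel(),(q[2]-85.4)/1,q[3]/.03]
r=least_squares(f,[0,0,85.4,0,0],x_scale=[1,1,1,.01,.01]); print(r.x.round(3),r.fun.round(1))
```

```text
[[320.4 103.4]
 [320.4 257.3]
 [349.9 269.8]
 [291.  269.8]
 [347.8 372.8]
 [293.1 372.8]
 [336.3 131.1]
 [304.4 131.1]]
[ 2.1800e+00 -1.7300e-01  8.6429e+01 -1.9300e-01  1.0000e-03] [ 0.   1.  -0.  -6.1  0.7  3.5 -0.7  3.5 -0.4 -1.1  0.3 -1.1  1.  -6.4]
```

Emit:
carry_out(slide=[[0.836,0.68,0],[0.836,0.68,0],[0.836,0.68,0],[0.836,0.68,0],[0.836,0.68,0],[0.836,0.68,0],[0.836,0.68,-0.07],[0.836,0.68,-0.139],[0.836,0.68,-0.139],[0.836,0.68,-0.139]], dr=[[0,0,0],[0,0,0],[0,0,0],[0,0,0],[0,0,0],[0,0,0],[0,0,0],[0,0,0],[0,0,0],[0,0,0]], gripper=[5,5,5,5,5,5,5,5,5,5])

```text
clock: 10.42
eef_pos: [540.7, -114.9, 213.7]
eef_rot: [-3.138, -0.0, 1.333]
wrist_force: [-0.7, -0.6, -1.2]
finger_gap: 21.7
finger_force: 30.0
```

Emit:
carry_out(slide=[[0,0,0],[0,0,0],[0,0,0]], dr=[[0,0,0],[0,0,0],[0,0,0]], gripper=[5,5,5])

```text
clock: 10.67
eef_pos: [541.3, -115.6, 216.3]
eef_rot: [3.14, 0.0, 1.332]
wrist_force: [0.5, -0.2, -2.2]
finger_gap: 22.0
finger_force: 30.0
```

```bash
python3 look.py w7; python3 -c "
import cv2;cv2.imwrite('pics/w7c.png',cv2.resize(cv2.imread('pics/w7.png')[0:300,220:620],None,fx=2,fy=2))"
```

```text
10.6667 [ 541.3 -115.6  216.3] [3.14  0.    1.332] 22.01654932246238 [ 0.49 -0.22 -2.16]
cam pos [559. -41. 297.] [-0.06 -0.26 -0.96]
```

View pics/w7c.png

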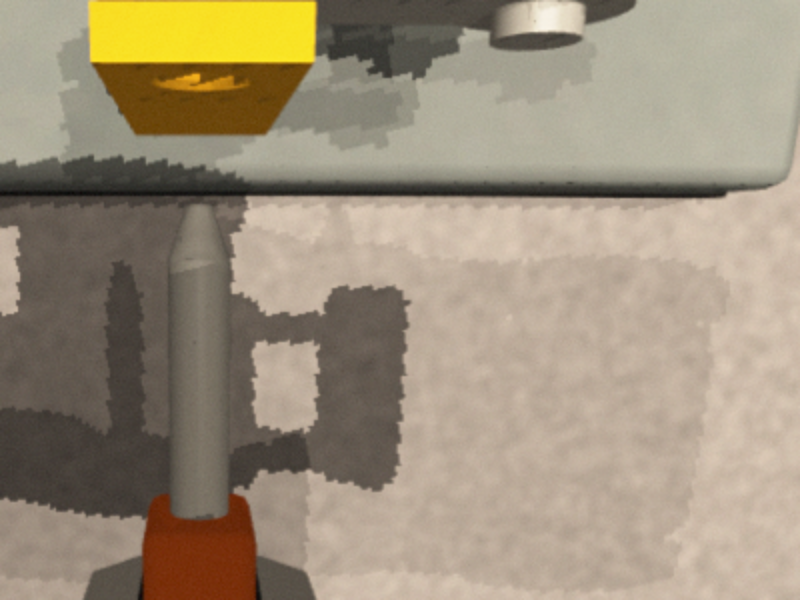

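In w7c the ear's top outer edge runs from (91,63) to (316,63) in crop pixels. The hole is centred at about (201.5,81) and the pin tip is at (201,206) on an axis at u≈200. That puts the pin laterally in line and parallel. I'll compute the mouth position from this view.

Run:
```python
from h import *; import json
m=json.load(open("pics/w7.json"))
uv=uncrop([[91,63],[316,63],[201.5,81],[135,134],[267,134]],2,[220,0])
P=np.array([[-18,-167,148],[18,-167,148],[0,-167,130],[-18,-167,45],[18,-167,45]])
def f(q,k):
    Q=P[:k]+[0,0,q[3]]; return (proj(m,tf(q[:3],Q))-uv[:k]).ravel()
for k in(3,5):
  for zf in (0,1):
    g=(lambda q:f(q,k)) if zf else (lambda q:np.r_[f(q,k),q[3]*100])
    r=least_squares(g,[606,148,-.24,0],x_scale=[10,10,.1,10]); print(k,zf,r.x.round(3),r.fun.round(1),tf(r.x[:3],[[0,-167,130]]).round(1))
d=np.array([np.cos(1.332),np.sin(1.332)]);print("tip",np.array([541.3,-115.6])+82*d)
from scipy.spatial.transform import Rotation as Ro
R=Ro.from_euler("xyz",[np.pi,0,1.332]).as_matrix(); print(proj(m,np.array([[82,0,85.4],[22,0,85.4],[82,0,87.4]])@R.T+[541.3,-115.6,216.0]), uncrop([[201,206],[200,517]],2,[220,0]))
```

```text
3 0 [ 6.05834e+02  1.47334e+02 -2.39000e-01 -0.00000e+00] [-0.2 -0.2 -0.2 -0.2  0.5  0.4 -0. ] [[566.3 -14.9 130. ]]
3 1 [ 6.05838e+02  1.47345e+02 -2.39000e-01 -6.70000e-02] [-0.2 -0.2 -0.3 -0.2  0.5  0.4] [[566.3 -14.9 130. ]]
5 0 [ 6.05858e+02  1.47394e+02 -2.39000e-01 -0.00000e+00] [-0.2 -0.4 -0.2 -0.4  0.5  0.3  0.4  0.5 -0.3  0.5 -0. ] [[566.3 -14.9 130. ]]
5 1 [ 6.05866e+02  1.47426e+02 -2.39000e-01 -2.06000e-01] [-0.2 -0.4 -0.3 -0.4  0.5  0.3  0.4  0.5 -0.4  0.5] [[566.3 -14.8 130. ]]
tip [560.69572904 -35.92688223]
[[319.73328681 103.45141597]
 [319.78944234 257.024448  ]
 [319.72289514 103.62257475]] [[320.25 102.75]
 [319.75 258.25]]
```

Emit:
carry_out(slide=[[0.008,0.03,0],[0.016,0.06,0],[0.024,0.09,0],[0.032,0.12,0],[0.04,0.15,0],[0.046,0.18,0],[0.046,0.18,0]], dr=[[0,0,0],[0,0,0],[0,0,0],[0,0,0],[0,0,0],[0,0,0],[0,0,0]], gripper=[5,5,5,5,5,5,5])

```text
clock: 11.3
eef_pos: [553.2, -68.5, 215.3]
eef_rot: [-3.141, -0.0, 1.334]
wrist_force: [0.5, -0.3, -3.1]
finger_gap: 21.8
finger_force: 30.0
```

Emit:
carry_out(slide=[[0.006,0.025,0],[0.012,0.05,0],[0.018,0.075,0],[0.024,0.1,0],[0.028,0.115,0],[0.031,0.128,0],[0.031,0.128,0],[0.031,0.128,0]], dr=[[0,0,0],[0,0,0],[0,0,0],[0,0,0],[0,0,0],[0,0,0],[0,0,0],[0,0,0]], gripper=[5,5,5,5,5,5,5,5])

```text
clock: 11.97
eef_pos: [560.7, -38.0, 215.3]
eef_rot: [-3.141, 0.0, 1.333]
wrist_force: [0.1, -0.6, -1.5]
finger_gap: 21.6
finger_force: 30.0
```

Emit:
carry_out(slide=[[0.001,0.004,0],[0.002,0.008,0],[0.002,0.01,0],[0.003,0.012,0],[0.003,0.012,0],[0.003,0.012,0]], dr=[[0,0,0],[0,0,0],[0,0,0],[0,0,0],[0,0,0],[0,0,0]], gripper=[5,5,5,5,5,5])

```text
clock: 12.47
eef_pos: [561.1, -36.4, 215.4]
eef_rot: [-3.141, 0.002, 1.332]
wrist_force: [-3.8, -10.4, -0.1]
finger_gap: 21.9
finger_force: 30.0
```

Emit:
carry_out(slide=[[0,0,0],[0,0,0],[0,0,0],[0,0,0],[0,0,0],[0,0,0]], dr=[[0,0,0],[0,0,0],[0,0,0],[0,0,0],[0,0,0],[0,0,0]], gripper=[40,55,55,55,55,55])

```text
clock: 12.97
eef_pos: [561.5, -34.9, 215.5]
eef_rot: [3.141, -0.0, 1.333]
wrist_force: [-0.2, 0.1, -0.7]
finger_gap: 51.2
finger_force: 0.0
```

Emit:
carry_out(slide=[[0,0,0.05],[0,0,0.15],[0,0,0.25],[0,-0.1,0.4],[0,-0.2,0.55],[0,-0.25,0.6],[0,-0.25,0.6],[0,-0.25,0.6]], dr=[[0,0,0],[0,0,0],[0,0,0],[0,0,0],[0,0,0],[0,0,0],[0,0,0],[0,0,0]], gripper=[55,55,55,55,55,55,55,55])

```text
clock: 13.63
eef_pos: [561.4, -98.0, 365.7]
eef_rot: [3.14, -0.0, 1.332]
wrist_force: [-1.0, 0.3, -1.1]
finger_gap: 51.7
finger_force: 0.0
```

```bash
python3 look.py w8
python3 - <<'E'
import cv2,numpy as np; from cell import *
b=camera("scene")[:,:,::-1]
R=lambda i,x,y,w,h,s:cv2.resize(np.ascontiguousarray(i[y:y+h,x:x+w]),None,fx=s,fy=s,interpolation=cv2.INTER_CUBIC)
w=cv2.imread("pics/w8.png")
cv2.imwrite("pics/c4.png",np.hstack([R(w,220,40,200,300,2),R(b,310,190,100,150,4)]))
E
```

```text
13.6333 [561.4 -98.  365.7] [ 3.14  -0.     1.332] 51.74483412317427 [-1.    0.34 -1.08]
cam pos [579. -23. 447.] [-0.06 -0.26 -0.96]
```

View pics/c4.png

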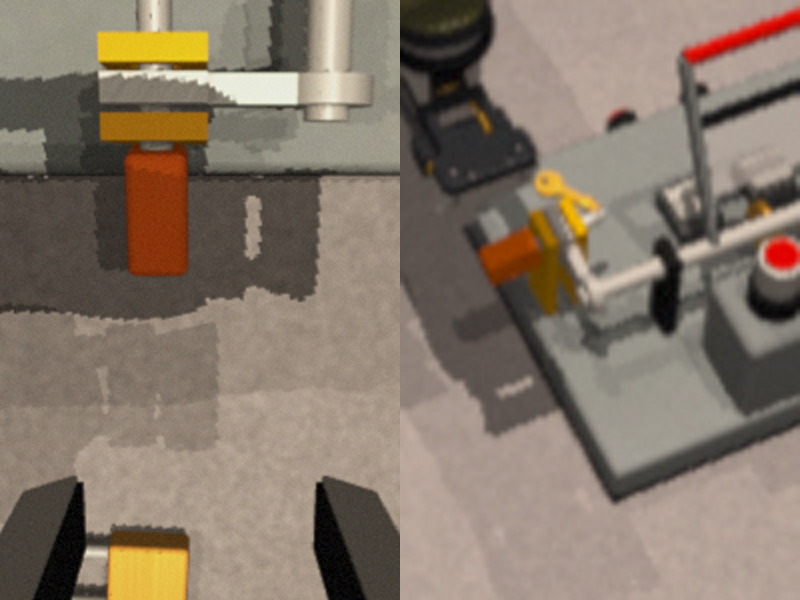

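The c4 view shows the pin through both ears and the lug eye. The head spans v 150–275 (crop), with about 3 mm of shank visible above it where the head sags in the loose hole. The guard is open. Next I'll work out the shoulder's offset and check that nothing is still moving.

Emit:
carry_out(slide=[[0,0,0],[0,0,0],[0,0,0],[0,0,0],[0,0,0],[0,0,0],[0,0,0],[0,0,0],[0,0,0],[0,0,0]], dr=[[0,0,0],[0,0,0],[0,0,0],[0,0,0],[0,0,0],[0,0,0],[0,0,0],[0,0,0],[0,0,0],[0,0,0]], gripper=[55,55,55,55,55,55,55,55,55,55])

```text
clock: 14.57
eef_pos: [561.4, -97.6, 365.4]
eef_rot: [-3.142, 0.0, 1.333]
wrist_force: [0.0, 0.4, -0.8]
finger_gap: 51.4
finger_force: 0.0
```

```bash
python3 look.py w9; python3 look.py w10
python3 - <<'E'
from h import *; import json,cv2
for n in("w8","w9","w10"):
    m=json.load(open(f"pics/{n}.json")); im=cv2.imread(f"pics/{n}.png"); h=cv2.cvtColor(im,cv2.COLOR_BGR2HSV)[80:200,260:340]
    k=cv2.inRange(h,(4,180,90),(11,255,255)); y,x=np.nonzero(k); print(n,"head u",x.min()+260,x.max()+261,"v",y.min()+80,y.max()+81)
    M=[605.85,147.4,-.239]
    for th in (0,.06,.1):
      for s in (0,-2,-4):
        c,sn=np.cos(th),np.sin(th)
        # head top-front and top-back edges, pin along +y tilted nose-up by th, shoulder at (0,-167+s,128)
        P=[[0,-167+s+a*c-b*sn,128+a*sn+b*c] for a,b in((0,15),(-44,15))]
        print(th,s,proj(m,tf(M,P))[:,1].round(1),end="; ") if n=="w10" else 0
    if n=="w10": print("ear edge",proj(m,tf(M,[[0,-167,148]])).round(1))
E
```

```text
14.5667 [561.4 -97.6 365.4] [-3.142  0.     1.333] 51.42379856158297 [ 0.01  0.41 -0.85]
cam pos [579. -23. 446.] [-0.06 -0.26 -0.96]
14.6167 [561.4 -97.6 365.4] [-3.142  0.     1.333] 51.6829160174372 [-0.26  0.46 -0.78]
cam pos [579. -23. 446.] [-0.06 -0.26 -0.96]
w8 head u 282 314 v 114 178
w9 head u 283 315 v 114 179
w10 head u 283 315 v 114 179
0 0 [110.7 175.5]; 0 -2 [113.7 178.3]; 0 -4 [116.8 181.2]; 0.06 0 [112.1 176.2]; 0.06 -2 [115.1 179. ]; 0.06 -4 [118.1 181.8]; 0.1 0 [113.  176.5]; 0.1 -2 [116.  179.3]; 0.1 -4 [119. 182.]; ear edge [[297.8 110.6]]
```

```bash
python3 -c "
from cell import *
print(sign_off())"
```

```text
the job is handed in; nothing more can be done
None
```

The guard rests fully open on its own, locked by the orange-headed pin through both ears and the eye. The head sits about 2 mm from the ear by my estimate (5 mm allowed), the gripper is clear, and I handed the job in at about 14.6 s; no verdict came back.

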